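# Unlock the cash chest by its combination dial

## Task

Unlock the blue cash chest on the counter. Turn its combination dial right (clockwise) to 30, then back left, slowly and by feel: the second number has slipped with wear and now lies somewhere from 56 to 74, where the lever drops and the dial catches; stop there, and do not force the dial on through the catch. Then let go and push the bolt handle round, away from the dial, to its stop, with a light push of shut fingers on its bar; do not clamp it or force it if it comes up short, and leave everything else where it stands.

Things in the scene. Friction and masses are not known exactly. Their poses are not given: they have to be found in the camera images.
- chest: Blue steel cash chest, fixed to the counter, 260 (its x) x 360 (its y) mm, flat lid top 150 mm above the counter. Origin: centre of its underside. Dial and bolt handle stand on the lid, axes upright: dial axis at chest x 0, y +78 mm; handle axis at chest x +30, y -88 mm. Yaw within 17 degrees; its -x side faces the robot.
- dial (a joint): Angle of the combination dial (rad), positive = turned left (counter-clockwise seen from above). 100 divisions: the number at the index is 100 * joint / (2 pi), so turning left raises it and turning right lowers it. It reads 50 to 65 at the start. The dial turns with about 0.15 N m and stays where it is left.
- combination_dial: The dial: black face, 90 mm diameter, top 13 mm above the lid, white ticks every 5 divisions (long ones every 10), broad red tick at 0; numbers rise clockwise round the face. On it a steel knob of 46 mm diameter, 13 to 45 mm above the lid, gripped from above. Round it a fixed ring, 116 mm diameter, 7 mm high. Origin: on the axis at the lid's top.
- dial_knob (a point): Centre of the knob's top, 45 mm above the lid, on the dial axis.
- dial_index (a point): The fixed yellow index mark on the ring at the dial's far side (chest +x), 50 mm from the dial axis; the number beside it is the dial's reading.
- dial_zero (a point): The red zero tick on the dial face, 40 mm from its axis; it turns with the dial.
- dial_30 (a point): Place of number 30 (a long white tick) on the dial face, 40 mm from its axis; it turns with the dial. Turning right from the start to 30 carries the wheel inside to its place; within 2 divisions of 30 will do. Turning left again by up to 80 divisions leaves it there. Overshot to the right: turn left a full turn to 30 and 10 divisions on, then right again to the first 30.
- dial_65 (a point): Place of number 65 (a short white tick) on the dial face, 40 mm from its axis; turns with the dial. The catch lies anywhere from 56 to 74. Turning left, the dial first pulls itself on by 0.2 N m over 2 divisions, has 1 to 2 of play, then resists by 0.2 to 0.4 N m more than before, within 1 division. Turned on, the lever rides out and the dial runs freely again: turn slowly back right to find it.
- handle (a joint): Angle of the bolt handle (rad), positive = counter-clockwise from above. 0 to 0.05 at the start: the bar points to chest -x (the front). 1.25 at its rubber-cushioned stop: nearly to chest -y, away from the dial. Unlocked it swings with about 0.25 N m and stays where left. Locked it has about 0.1 rad of play, then a springy stop (0.5 N per mm at its end): let go and set the dial again.
- bolt_lever: The bolt handle: steel hub of 30 mm diameter, 38 mm high, and a level round bar of 14 mm diameter, its middle 28 mm above the lid (21 mm free beneath), with a black ball of 24 mm diameter at its end, 84 mm from the axis. Push the bar's side with shut fingers, never with more than 25 N, and do not clamp it. Origin: on its axis at the lid's top.
- handle_hub (a point): On the handle's axis at the height of the bar's middle, 28 mm above the lid.
- handle_end (a point): Centre of the black ball at the end of the bar, 84 mm from the handle's axis.
- padlock: Brass padlock, 42 x 30 x 20 mm, lying on the lid's far part; leave alone. Origin: centre of its underside.
- tape_measure: Yellow tape measure, 52 x 30 x 28 mm, lying on the lid's far right corner; leave alone. Origin: centre of its underside.
- parts_bin: Grey plastic bin of small parts, 160 x 110 x 75 mm; leave alone. Origin: centre of its underside.
- tape_roll: Roll of packing tape lying flat, 100 mm diameter, 48 mm high; leave alone. Origin: centre of its underside.
- cleaner_bottle: White bottle with a red cap, 66 mm diameter, 190 mm high; leave alone. Origin: centre of its underside.
- mug: White mug, 80 mm diameter, 90 mm high; leave alone. Origin: centre of its underside.
- screwdriver: Red-handled screwdriver, 200 mm long, lying on the counter; leave alone. Origin: under its middle.
- wrench: Steel spanner, 180 mm long, lying on the counter; leave alone. Origin: under its middle.

How it is judged:
By the outcome, as a careful person would: the job done as asked, in the order asked, and still so for the second after the job is handed in, with the robot touching nothing.
It also fails if it takes over 72 s, if anything falls off the work surface, if the arm or the gripper's body presses on something with over 40 N, if the wrist force passes 120 N, or if a joint passes its speed limit or range.

## Robot

A 6-joint arm with a two-finger parallel gripper is mounted at the origin on the work surface. World frame = base frame: x ahead of the robot, y to its left, z up, the work surface at z = 0. Lengths are in m, angles in degrees, forces in N, time in s.
With the tool pointing down it reaches from about 0.35 to 0.875 m from the base axis. Payload 4.2 kg.
Tool frame: the origin (TCP) lies on the centre line of the jaws, within the pads' length; the fingertips stand 17 mm ahead of it and the grasp point (between the pads) lies 2 mm behind it; z points along the fingers, y is the direction in which the jaws open and shut (so a half turn about z gives the same grasp; the last joint's range is limited). The gripper opens to 87 mm and grips with 3 to 60 N. Pads are 19 mm wide; open, the fingers measure 117 mm over their backs; the gripper's body (75 mm by 190 mm) begins 51 mm behind the grasp point.
Start: joints at [82.54, 22.042, 0.453, 0, -68.411, -14.817], TCP at [0.237, 0.578, 0.24] pointing down, gripper open.
Joint ranges: [-179.83, 179.83], [-69.29, 118.12], [-61.27, 80.66], [-181.25, 117.63], [-171.15, -9.14], [-177.46, 177.46]. Speed limits (degrees/s): [159.86, 159.86, 180, 180, 180, 180].

## Interface

Orientations are given as a 3x3 rotation matrix whose columns are the frame's x, y, z axes.
In Python, from station import * gives the robot as it stands.
- The arm moves only by the tool play_rows, never from a script. Its argument "targets" is a list that holds one entry, the list of rows, each a list of 5 numbers: the closure, from 0 (fully open) to 1 (shut), then the shift along the world's x, y, z in m, then the turn about the world's z in rad. In form: [[[gripper, x, y, z, twist], ...]]. A call has 1 to 5 rows; each row is the pose to reach, as a shift and turn from the pose commanded when the call began; what a row does not reach only later rows make up. A row lasts 1/12 s, in which the tool goes at most 41.7 mm and 7.16 degrees, less where a joint would pass 70% of its speed; a pose out of reach is approached as far as the arm can. A call with a gripper value outside its range is refused whole. The fingers move at their own pace and stop on an object; the grip force is fixed at half the most. Time passes only in rows, so rows that repeat a pose let the fingers close. It gives the time, the measured TCP pose, the force and the opening at its end, in the units of the state.
- sense(): the state, without advancing time (a new reading comes with each control period).
- capture(name): name is "scene" or "top" or "wrist"; returns the picture (420x560x3 uint8, blue, green, red); there is no depth.
- get_calibration(name): a dict with "camera_matrix" (3x3 intrinsics, pixels), "T" (4x4, takes a point from camera to world coordinates). Camera axes: x right, y up, looking along -z (the intrinsics and any distortion apply to the point x, -y, -z); pixel columns grow to the right and rows downward; lengths in m; the calibration is good to about 2 mm. The wrist camera is an equidistant fisheye: a pixel r from the principal point sees the ray r / f radians off the axis. A picture is of the moment at which its call begins: read the wrist's pose just before it. get_calibration takes no time and is no camera call; for the wrist camera it gives the pose at the moment of the call.
- finish_job(): hands the job in, once; it reports no verdict.
The state is a dict: "time_s": time; "joints": joint angles; "joint_velocities": joint speeds; "effort": joint torques, N m; "tcp_pos": TCP position; "ee_rot": TCP orientation; "wrist_force": force on the tool from outside, world axes, zero at the start; "moment": the same for the moment, N m; "gripper_width": opening from 0.0 (shut) to 1.0 (fully open).
Only numpy, scipy, OpenCV 4.12 (cv2) and the standard library are available. Lean on these libraries where they do the work, as an engineer would, in place of code of your own. Each camera call takes 0.05 s, during which the arm holds its last target. There are 200 camera calls.

## Working session

There is one attempt and no reset: what is moved stays moved. The work goes in short steps, Python scripts to look and compute and a tool call to move; the robot and the scene stay as the last step left them, time stands still between calls to the robot, and variables do not carry over. Pictures are saved under pics/ and viewed, on a budget of 10 in all, crops included, one or two more only if the job needs it, and the job is handed in when it is done.

Besides the shell and the picture viewer there is one more tool, called after ">>>" as a command line: name --argument value ..., lists and objects as JSON in quotes. play_rows: Moves the arm, as the interface text tells. Its arguments: {"type":"object","properties":{"targets":{"type":"array","items":{"type":"array","items":{"type":"array","items":{"type":"number"}}}}},"required":["targets"]}

```bash
ls; mkdir -p pics
python3 - <<'E'
from station import *
import cv2,numpy as np
s=sense();print(s)
for n in("scene","top"):
    c=get_calibration(n);print(n,np.round(c["camera_matrix"],1).tolist(),np.round(c["T"],4).tolist(),[k for k in c])
    cv2.imwrite(f"pics/{n}0.png",capture(n))
E
```

```text
pics
{'time_s': 0.0, 'joints': array([ 8.25382503e+01,  2.20917141e+01,  3.78805493e-01, -2.91483404e-02,
       -6.84102119e+01, -1.48162544e+01]), 'joint_velocities': array([-0.04352711, -0.12589446, -0.1263568 ,  0.03304475, -0.04035363,
       -0.04685385]), 'effort': array([ 7.05435432e-04, -3.90663600e+01,  1.87406230e+01,  4.21993285e+00,
        1.09961358e-02, -1.93652959e-04]), 'tcp_pos': array([0.23670672, 0.57782771, 0.23844245]), 'ee_rot': array([[ 9.25284185e-01, -3.79273804e-01, -7.48090723e-04],
       [-3.79274530e-01, -9.25281876e-01, -2.06918320e-03],
       [ 9.25921971e-05,  2.19831425e-03, -9.99997579e-01]]), 'wrist_force': array([ 1.02534484, -0.82155016,  0.42535986]), 'moment': array([ 0.00607138, -0.01487917,  0.05643483]), 'gripper_width': 0.9963248288753593}
scene [[503.0, 0.0, 278.7], [0.0, 503.0, 207.7], [0.0, 0.0, 1.0]] [[0.6823, -0.4003, 0.6117, 1.4291], [0.731, 0.3821, -0.5653, -0.8365], [-0.0074, 0.8329, 0.5534, 0.9272], [0.0, 0.0, 0.0, 1.0]] ['camera_matrix', 'T']
top [[467.1, 0.0, 278.1], [0.0, 467.1, 208.7], [0.0, 0.0, 1.0]] [[0.0028, 0.9874, -0.1585, 0.2816], [-0.9999, 0.0004, -0.015, -0.0558], [-0.0148, 0.1585, 0.9873, 1.6402], [0.0, 0.0, 0.0, 1.0]] ['camera_matrix', 'T']
```

View pics/top0.png

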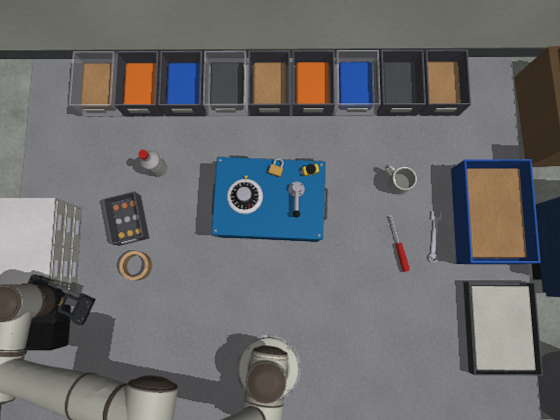

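The top view shows the chest lid at about px (213–326, 157–240), the dial at (245,195), the hub at (297,188), the ball at (296,213), the padlock at (276,167) and the tape at (310,169). Next I'll measure these.

```bash
cat > h.py <<'E'
from station import *
import cv2,numpy as np
def ray(n,px,z,c=None):
    c=c or get_calibration(n);K=c["camera_matrix"];T=c["T"]
    x=(px[0]-K[0,2])/K[0,0];y=(px[1]-K[1,2])/K[1,1]
    if n=="wrist":
        r=np.hypot(x,y);s=np.sin(r)/max(r,1e-9);d=np.array([x*s,-y*s,-np.cos(r)])
    else: d=np.array([x,-y,-1])
    d=T[:3,:3]@d;o=T[:3,3];return o+d*(z-o[2])/d[2]
def proj(n,p,c=None):
    c=c or get_calibration(n);K=c["camera_matrix"];T=c["T"]
    q=T[:3,:3].T@(np.array(p)-T[:3,3]);v=np.array([q[0],-q[1]]);f=-q[2]
    if n=="wrist":
        r=np.hypot(*v);v=v/max(r,1e-9)*np.arctan2(r,f)
    else: v=v/f
    return K[0,0]*v[0]+K[0,2],K[1,1]*v[1]+K[1,2]
E
python3 - <<'E'
from h import *
for n in("top","scene"):
    im=cv2.imread(f"pics/{n}0.png");hsv=cv2.cvtColor(im,cv2.COLOR_BGR2HSV)
    m=cv2.inRange(hsv,(95,130,90),(112,255,255))
    roi=np.zeros_like(m)
    if n=="top": roi[150:250,205:335]=255
    else: roi[:]=255
    m&=roi
    m=cv2.morphologyEx(m,cv2.MORPH_CLOSE,np.ones((5,5)))
    cs,_=cv2.findContours(m,0,2)
    for c in sorted(cs,key=cv2.contourArea)[-3:]:
        h=cv2.convexHull(c);P=np.array([ray(n,p[0],.15)[:2] for p in h],np.float32)
        print(n,cv2.contourArea(c),cv2.boundingRect(c),cv2.minAreaRect(P*1000))
for px,z in[((245,195),.163),((297,188),.188),((296,213),.178)]:print(ray("top",px,z))
im=cv2.imread("pics/top0.png")[148:248,200:340]
cv2.imwrite("pics/topc.png",cv2.resize(im,None,fx=5.5,fy=5.5,interpolation=2))
E
```

```text
top 8395.0 (212, 157, 113, 83) ((559.0769653320312, -2.33740234375), (357.0667419433594, 258.8135986328125), 87.47042846679688)
scene 3247.0 (410, 62, 92, 93) ((445.1340026855469, 1007.2052001953125), (345.24749755859375, 939.4395751953125), 19.088470458984375)
scene 5345.0 (0, 276, 109, 144) ((591.7515869140625, -715.3192138671875), (172.96575927734375, 438.74127197265625), 75.84542846679688)
scene 11276.5 (209, 166, 153, 123) ((615.93310546875, -54.24818420410156), (447.4967956542969, 370.3675537109375), 87.54252624511719)
[0.56352456 0.07349325 0.163     ]
[ 0.58132441 -0.09339734  0.188     ]
[ 0.50269483 -0.09020031  0.178     ]
```

View pics/topc.png

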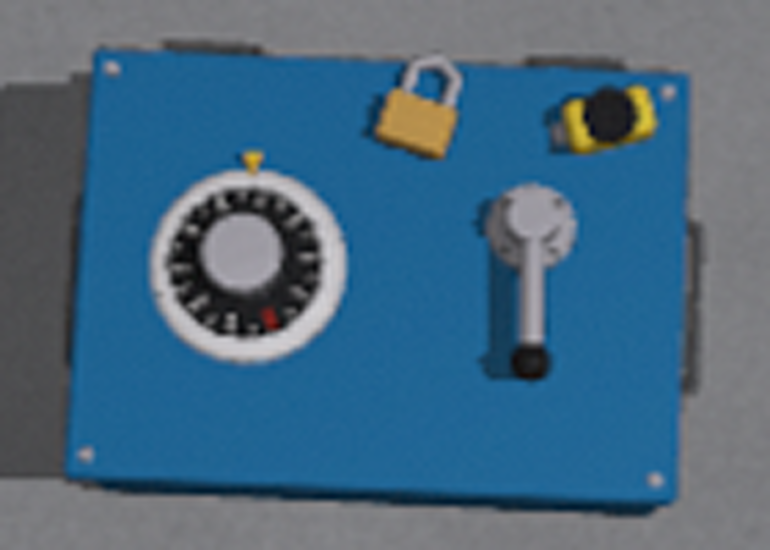

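View pics/scene0.png

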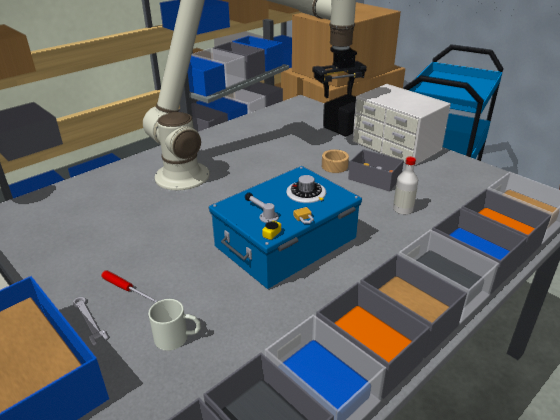

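The lid measures 357x259 mm, which matches the given size. Its centre is at (0.559, -0.002) with yaw about -2.5°, so the dial is near (0.563, 0.075) and the hub near (0.585, -0.091). The dial starts at roughly 57, and the scene view shows nothing else close to the knob. I'll move above the dial, keeping j6 roughly constant.

>>> play_rows --targets '[[[0, 0.0215, -0.0335, 0.004, -0.087], [0, 0.043, -0.067, 0.008, -0.174], [0, 0.0645, -0.1005, 0.012, -0.262], [0, 0.086, -0.134, 0.016, -0.349], [0, 0.108, -0.1675, 0.02, -0.437]]]'

```text
time_s: 0.52
tcp_pos: [0.3452, 0.409, 0.2593]
ee_rot: [[0.675, -0.738, -0.001], [-0.738, -0.675, -0.001], [0.0, 0.001, -1.0]]
wrist_force: [0.6, 0.1, 0.3]
gripper_width: 0.999
```

>>> play_rows --targets '[[[0, 0.0215, -0.0335, 0.004, -0.087], [0, 0.043, -0.067, 0.008, -0.174], [0, 0.0645, -0.1005, 0.012, -0.262], [0, 0.086, -0.134, 0.016, -0.349], [0, 0.108, -0.1675, 0.02, -0.437]]]'

```text
time_s: 0.93
tcp_pos: [0.4532, 0.2414, 0.2796]
ee_rot: [[0.299, -0.954, -0.0], [-0.954, -0.299, -0.0], [-0.0, 0.0, -1.0]]
wrist_force: [0.3, 0.5, -0.3]
gripper_width: 1.001
```

>>> play_rows --targets '[[[0, 0.0215, -0.0335, 0.004, -0.087], [0, 0.043, -0.067, 0.008, -0.174], [0, 0.0645, -0.1005, 0.012, -0.262], [0, 0.086, -0.134, 0.016, -0.349], [0, 0.108, -0.1675, 0.02, -0.437]]]'

```text
time_s: 1.35
tcp_pos: [0.5613, 0.0739, 0.2995]
ee_rot: [[-0.133, -0.991, -0.001], [-0.991, 0.133, 0.0], [0.0, 0.001, -1.0]]
wrist_force: [1.2, 1.4, 0.5]
gripper_width: 1.001
```

>>> play_rows --targets '[[[0, 0, 0, 0, 0], [0, 0, 0, 0, 0], [0, 0, 0, 0, 0], [0, 0, 0, 0, 0]]]'

```text
time_s: 1.68
tcp_pos: [0.5602, 0.0766, 0.2992]
ee_rot: [[-0.127, -0.992, -0.001], [-0.992, 0.127, -0.0], [0.0, 0.001, -1.0]]
wrist_force: [0.5, 0.3, 0.4]
gripper_width: 0.998
```

Run:
```python
from h import *
s=sense();print(s["time_s"],s["tcp_pos"],s["joints"],s["ee_rot"].round(3).tolist())
c=get_calibration("wrist");print(c["camera_matrix"].tolist(),c["T"].round(3).tolist())
im=capture("wrist");cv2.imwrite("pics/w1.png",im);np.save("pics/c1.npy",c,allow_pickle=True)
for p in[(.563,.075,.195),(.563,.075,.163),(.613,.073,.157),(.585,-.0915,.188)]:print(proj("wrist",p,c))
```

```text
1.6833 [0.5602416  0.07661212 0.29917195] [ 2.41913127e+01  1.41637023e+01 -2.31327742e+00 -2.18220964e-02
 -7.35727536e+01 -3.14878866e+01] [[-0.127, -0.992, -0.001], [-0.992, 0.127, -0.0], [0.0, 0.001, -1.0]]
[[325.19226210127806, 0.0, 282.3051726702815], [0.0, 325.19226210127806, 211.31375598327597], [0.0, 0.0, 1.0]] [[-0.992, -0.121, -0.038, 0.55], [0.127, -0.945, -0.301, -0.006], [0.001, -0.303, 0.953, 0.444], [0.0, 0.0, 0.0, 1.0]]
(np.float64(278.4070345181263), np.float64(214.26487981624098))
(np.float64(278.7924894385582), np.float64(203.17976881978936))
(np.float64(225.4075918648775), np.float64(205.95115231729093))
(np.float64(223.50670557192677), np.float64(14.12403534107753))
```

View pics/w1.png

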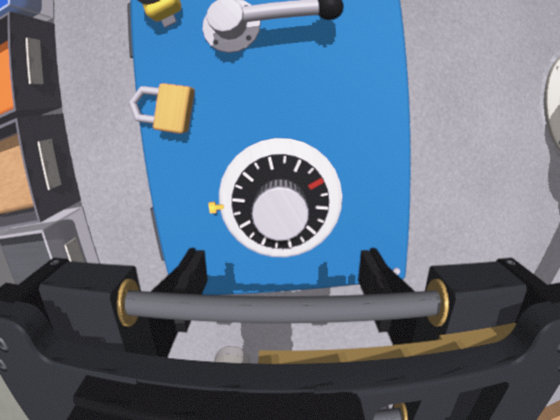

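The wrist view shows the dial at (280,198), the knob top at (280,212), the red tick at (317,184), the index at (215,208), the padlock at (175,108), the hub at (226,15) and the ball at (330,7). Next I'll measure them precisely.

```bash
cat >> h.py <<'E'
def blob(hsv,lo,hi,roi):
    m=cv2.inRange(hsv,lo,hi);k=np.zeros_like(m);x0,y0,x1,y1=roi;k[y0:y1,x0:x1]=255;m&=k
    n,l,s,c=cv2.connectedComponentsWithStats(m);i=1+np.argmax(s[1:,4]) if n>1 else 0
    return c[i],s[i,4],(l==i)
def reading(red,axis,yaw):
    v=red[:2]-axis[:2];a=np.arctan2(v[1],v[0])-yaw   # angle of zero from index, ccw = dial joint
    return (100*a/(2*np.pi))%100
E
python3 - <<'E'
from h import *
c=np.load("pics/c1.npy",allow_pickle=True).item();im=cv2.imread("pics/w1.png");hsv=cv2.cvtColor(im,cv2.COLOR_BGR2HSV)
r=blob(hsv,(0,120,90),(12,255,255),(230,140,340,250));r2=blob(hsv,(172,120,90),(180,255,255),(230,140,340,250));print(r[:2],r2[:2])
y=blob(hsv,(20,120,120),(35,255,255),(200,190,225,225));print(y[:2])
# ring outer: not-blue region around the dial
m=cv2.inRange(hsv,(95,120,60),(115,255,255));inv=cv2.bitwise_not(m);k=np.zeros_like(m);cv2.circle(k,(280,198),75,255,-1);inv&=k
inv=cv2.morphologyEx(inv,cv2.MORPH_OPEN,np.ones((15,15)))
cs,_=cv2.findContours(inv,0,1);ct=max(cs,key=cv2.contourArea)
P=np.array([ray("wrist",p[0],.157,c)[:2] for p in ct],np.float32);print("ring",cv2.fitEllipse(P*1000))
# knob: bright low-sat region
g=cv2.inRange(hsv,(0,0,120),(180,70,255));k[:]=0;cv2.circle(k,(280,212),33,255,-1);g&=k
g=cv2.morphologyEx(g,cv2.MORPH_OPEN,np.ones((9,9)))
cs,_=cv2.findContours(g,0,1);ct=max(cs,key=cv2.contourArea);P=np.array([ray("wrist",p[0],.195,c)[:2] for p in ct],np.float32);print("knob",cv2.fitEllipse(P*1000),cv2.minEnclosingCircle(P*1000))
ax=np.array([.5625,.0745])
rr=r if r[1]>r2[1] else r2
R=ray("wrist",rr[0],.163,c);Y=ray("wrist",y[0],.157,c)
print("red",R,np.hypot(*(R[:2]-ax)),"idx",Y,np.hypot(*(Y[:2]-ax)),np.degrees(np.arctan2(*(Y[:2]-ax)[::-1])))
print(reading(R,ax,np.arctan2(*(Y[:2]-ax)[::-1])),reading(R,ax,np.radians(-2.5)))
# chest edges
print("ball",ray("wrist",(330,7),.178,c),"hub",ray("wrist",(226,15),.188,c))
for p in[(.5625,.0745,.195)]:print(proj("wrist",p,c))
E
```

```text
(array([315.27472527, 183.36263736]), np.int32(91)) (array([323. , 181.5]), np.int32(2))
(array([214.31460674, 207.06741573]), np.int32(89))
ring ((561.8452758789062, 74.0141830444336), (114.31119537353516, 114.36663055419922), 16.47308921813965)
knob ((561.9393310546875, 74.44319915771484), (44.90430450439453, 45.76624298095703), 166.11773681640625) ((562.2312622070312, 74.33966827392578), 23.742521286010742)
red [0.52846606 0.06088312 0.163     ] 0.03665690718350572 idx [0.62373328 0.07270539 0.157     ] 0.061259574111662315 -1.6787300077852303
56.523593925509765 56.75172447890275
ball [ 0.49970739 -0.08969964  0.178     ] hub [ 0.58312665 -0.0903437   0.188     ]
(np.float64(278.9409474362617), np.float64(213.60591232418602))
```

Ring and knob agree on the dial axis at (0.562, 0.074), and the reading is about 56.6. Next: descend and grip.

>>> play_rows --targets '[[[0, 0.001, -0.001, -0.025, 0], [0, 0.0018, -0.0023, -0.05, 0], [0, 0.0018, -0.0023, -0.075, 0], [0, 0.0018, -0.0023, -0.08, 0], [0, 0.0018, -0.0023, -0.08, 0]]]'

```text
time_s: 2.15
tcp_pos: [0.5614, 0.0742, 0.218]
ee_rot: [[-0.127, -0.992, -0.004], [-0.992, 0.127, -0.002], [0.002, 0.004, -1.0]]
wrist_force: [-0.3, 1.2, 0.3]
gripper_width: 1.002
```

>>> play_rows --targets '[[[0, 0, 0, -0.015, 0], [0, 0, 0, -0.03, 0], [0, 0, 0, -0.033, 0], [0, 0, 0, -0.033, 0], [0, 0, 0, -0.033, 0]]]'

```text
time_s: 2.57
tcp_pos: [0.5636, 0.074, 0.1882]
ee_rot: [[-0.128, -0.992, 0.003], [-0.992, 0.128, 0.0], [-0.001, -0.003, -1.0]]
wrist_force: [0.1, -0.1, -0.2]
gripper_width: 1.0
```

>>> play_rows --targets '[[[1, 0, 0, -0.001, 0], [1, 0, 0, -0.001, 0], [1, 0, 0, -0.001, 0], [1, 0, 0, -0.001, 0], [1, 0, 0, -0.001, 0]]]'

```text
time_s: 2.98
tcp_pos: [0.5628, 0.0735, 0.1858]
ee_rot: [[-0.129, -0.992, 0.0], [-0.992, 0.129, 0.0], [-0.0, -0.0, -1.0]]
wrist_force: [-0.4, 0.2, 0.5]
gripper_width: 0.705
```

>>> play_rows --targets '[[[1, 0, 0, 0, 0], [1, 0, 0, 0, 0], [1, 0, 0, 0, 0], [1, 0, 0, 0, 0], [1, 0, 0, 0, 0]]]'

```text
time_s: 3.4
tcp_pos: [0.562, 0.0736, 0.1855]
ee_rot: [[-0.129, -0.992, -0.002], [-0.992, 0.129, -0.0], [0.0, 0.002, -1.0]]
wrist_force: [-3.6, 2.0, 2.9]
gripper_width: 0.518
```

Run:
```python
from h import *
s=sense();print(s["time_s"],s["tcp_pos"],s["wrist_force"],s["moment"],s["gripper_width"]*87)
c=get_calibration("wrist");im=capture("wrist");cv2.imwrite("pics/w2.png",im);np.save("pics/c2.npy",c,allow_pickle=True)
print(proj("wrist",(.562,.0743,.163),c))
```

```text
3.4 [0.56199599 0.07356776 0.18549684] [-3.59597237  1.96098042  2.92892511] [ 0.4351483   0.96624766 -0.09454201] 45.0483358517324
(np.float64(282.16094987844303), np.float64(261.9438783317208))
```

View pics/w2.png

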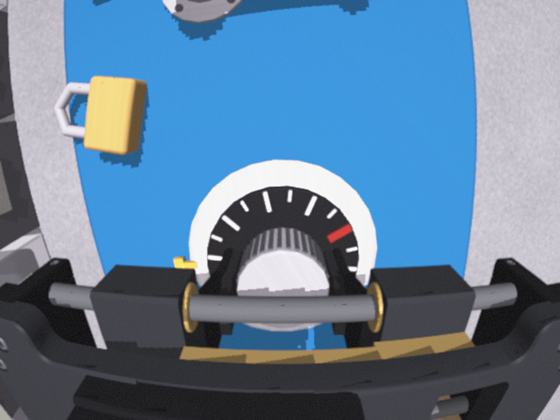

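Gripped: the opening is 45 mm and the red tick is visible at (340,234), so it can also show slip. Now turning right by 26.6 divisions (1.67 rad).

>>> play_rows --targets '[[[1, 0, 0, 0, -0.05], [1, 0, 0, 0, -0.13], [1, 0, 0, 0, -0.22], [1, 0, 0, 0, -0.31], [1, 0, 0, 0, -0.4]]]'

```text
time_s: 3.87
tcp_pos: [0.5617, 0.0737, 0.1855]
ee_rot: [[-0.508, -0.861, -0.002], [-0.861, 0.508, -0.0], [0.001, 0.002, -1.0]]
wrist_force: [-4.3, 2.8, 3.8]
gripper_width: 0.518
```

>>> play_rows --targets '[[[1, 0, 0, 0, -0.09], [1, 0, 0, 0, -0.18], [1, 0, 0, 0, -0.27], [1, 0, 0, 0, -0.36], [1, 0, 0, 0, -0.45]]]'

```text
time_s: 4.28
tcp_pos: [0.5615, 0.0739, 0.1855]
ee_rot: [[-0.832, -0.555, -0.002], [-0.555, 0.832, 0.0], [0.002, 0.002, -1.0]]
wrist_force: [-6.6, 3.0, 3.4]
gripper_width: 0.52
```

>>> play_rows --targets '[[[1, 0, 0, 0, -0.09], [1, 0, 0, 0, -0.18], [1, 0, 0, 0, -0.27], [1, 0, 0, 0, -0.36], [1, 0, 0, 0, -0.45]]]'

```text
time_s: 4.7
tcp_pos: [0.5614, 0.0742, 0.1855]
ee_rot: [[-0.99, -0.138, -0.003], [-0.138, 0.99, 0.001], [0.002, 0.001, -1.0]]
wrist_force: [-6.8, 3.8, 3.6]
gripper_width: 0.522
```

>>> play_rows --targets '[[[1, 0, 0, 0, -0.07], [1, 0, 0, 0, -0.13], [1, 0, 0, 0, -0.18], [1, 0, 0, 0, -0.22], [1, 0, 0, 0, -0.25]]]'

```text
time_s: 5.12
tcp_pos: [0.5614, 0.0744, 0.1855]
ee_rot: [[-0.994, 0.109, -0.002], [0.109, 0.994, 0.001], [0.003, 0.001, -1.0]]
wrist_force: [-6.3, 4.6, 3.2]
gripper_width: 0.521
```

>>> play_rows --targets '[[[1, 0, 0, 0, -0.03], [1, 0, 0, 0, -0.05], [1, 0, 0, 0, -0.05], [1, 0, 0, 0, -0.05], [1, 0, 0, 0, -0.05]]]'

```text
time_s: 5.53
tcp_pos: [0.5614, 0.0745, 0.1855]
ee_rot: [[-0.988, 0.157, -0.002], [0.157, 0.988, 0.001], [0.003, 0.001, -1.0]]
wrist_force: [-5.3, 3.4, 3.8]
gripper_width: 0.521
```

```bash
cat > look.py <<'E'
from h import *
import sys
s=sense();y=np.degrees(np.arctan2(s["ee_rot"][1,0],s["ee_rot"][0,0]))
print(s["time_s"],s["tcp_pos"],s["wrist_force"].round(1),s["moment"].round(3),"yaw",y.round(2),"j6",s["joints"][5].round(1))
c=get_calibration("wrist");im=capture("wrist");cv2.imwrite(f"pics/{sys.argv[1]}.png",im)
hsv=cv2.cvtColor(im,cv2.COLOR_BGR2HSV);r=blob(hsv,(0,120,90),(12,255,255),(200,180,370,330))
R=ray("wrist",r[0],.163,c);ax=np.array([.562,.0743]);print("red px",r[0],r[1],"rad",np.hypot(*(R[:2]-ax)),"reading",reading(R,ax,np.radians(-2.2)))
E
python3 look.py w3
python3 - <<'E'
from h import *
im=cv2.imread("pics/w2.png");c=np.load("pics/c2.npy",allow_pickle=True).item();hsv=cv2.cvtColor(im,cv2.COLOR_BGR2HSV)
r=blob(hsv,(0,120,90),(12,255,255),(200,180,370,330));ax=np.array([.562,.0743]);R=ray("wrist",r[0],.163,c);print("before",r[:2],reading(R,ax,np.radians(-2.2)),np.hypot(*(R[:2]-ax)))
E
```

```text
5.5333 [0.56138371 0.07446561 0.1854745 ] [-5.3  3.4  3.8] [ 1.591  1.697 -0.047] yaw 170.94 j6 -122.9
red px [339.25853659 232.58536585] 205 rad 0.03776945581415539 reading 31.39847736896761
before (array([339.06278027, 233.07174888]), np.int32(223)) 56.64146894418721 0.03643624913296969
```

No slip: the tick stays at px 339,233. The reading is about 31.2, so another 1.2 divisions right. Then I'll check with the top camera as well.

>>> play_rows --targets '[[[1, 0, 0, 0, -0.03], [1, 0, 0, 0, -0.06], [1, 0, 0, 0, -0.075], [1, 0, 0, 0, -0.075], [1, 0, 0, 0, -0.075]]]'

```text
time_s: 6.0
tcp_pos: [0.5614, 0.0745, 0.1855]
ee_rot: [[-0.973, 0.231, -0.002], [0.231, 0.973, 0.002], [0.003, 0.001, -1.0]]
wrist_force: [-7.4, 3.8, 4.5]
gripper_width: 0.521
```

```bash
python3 look.py w4
python3 - <<'E'
from h import *
c=get_calibration("scene");im=capture("scene")
x,y=map(int,proj("scene",(.562,.0743,.163),c));print(x,y)
cv2.imwrite("pics/s4.png",cv2.resize(im[y-35:y+35,x-45:x+45],None,fx=8,fy=8,interpolation=2))
E
```

```text
6.0 [0.56140989 0.07453204 0.18548484] [-7.4  3.8  4.5] [1.585 1.705 0.002] yaw 166.65 j6 -127.2
red px [339.20873786 232.53883495] 206 rad 0.03778493959272833 reading 30.245217943598874
305 187
```

View pics/w4.png

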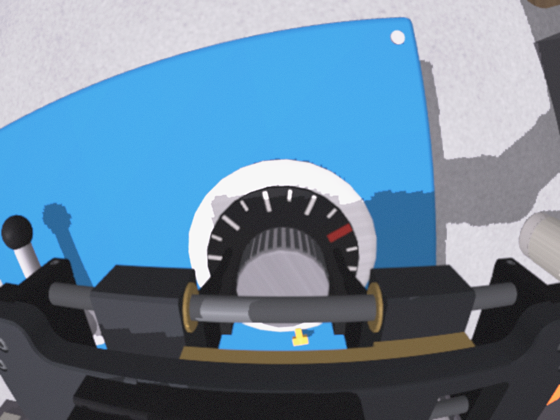

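Both measures put it at 30 (30.2 by camera, 29.95 by yaw) and there's no slip. Now turning left to about 54, with torque readouts to get the free-running level.

Create m.py:
```python
from station import *
import numpy as np
s=sense();y=np.degrees(np.arctan2(s["ee_rot"][1,0],s["ee_rot"][0,0]))%360-166.65
print(round(s["time_s"],2),"div %.2f"%(29.95+y/3.6),"mz %.3f"%s["moment"][2],"j6 %.3f"%s["effort"][5],"F",s["wrist_force"].round(1),s["tcp_pos"][:2].round(4))
```

```text
(no output)
```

>>> play_rows --targets '[[[1, 0, 0, 0, 0.05], [1, 0, 0, 0, 0.13], [1, 0, 0, 0, 0.22], [1, 0, 0, 0, 0.31], [1, 0, 0, 0, 0.4]]]'

```text
time_s: 6.52
tcp_pos: [0.5614, 0.0742, 0.1855]
ee_rot: [[-0.985, -0.17, -0.002], [-0.17, 0.985, 0.001], [0.002, 0.002, -1.0]]
wrist_force: [-6.4, 3.7, 3.3]
gripper_width: 0.52
```

```bash
python3 m.py
```

```text
6.52 div 36.37 mz -0.164 j6 -0.548 F [-6.4  3.7  3.3] [0.5614 0.0742]
```

>>> play_rows --targets '[[[1, 0, 0, 0, 0.09], [1, 0, 0, 0, 0.18], [1, 0, 0, 0, 0.27], [1, 0, 0, 0, 0.36], [1, 0, 0, 0, 0.45]]]'

```text
time_s: 6.93
tcp_pos: [0.5615, 0.0739, 0.1855]
ee_rot: [[-0.813, -0.582, -0.002], [-0.582, 0.814, 0.001], [0.002, 0.002, -1.0]]
wrist_force: [-5.6, 2.8, 3.7]
gripper_width: 0.52
```

```bash
python3 m.py
```

```text
6.93 div 43.54 mz -0.121 j6 -0.526 F [-5.6  2.8  3.7] [0.5615 0.0739]
```

>>> play_rows --targets '[[[1, 0, 0, 0, 0.09], [1, 0, 0, 0, 0.18], [1, 0, 0, 0, 0.27], [1, 0, 0, 0, 0.36], [1, 0, 0, 0, 0.42]]]'

```text
time_s: 7.35
tcp_pos: [0.5617, 0.0737, 0.1855]
ee_rot: [[-0.506, -0.863, -0.002], [-0.863, 0.506, 0.0], [0.001, 0.002, -1.0]]
wrist_force: [-5.0, 1.0, 3.1]
gripper_width: 0.52
```

```bash
python3 m.py
```

```text
7.35 div 50.22 mz -0.117 j6 -0.150 F [-5.   1.   3.1] [0.5617 0.0737]
```

>>> play_rows --targets '[[[1, 0, 0, 0, 0.05], [1, 0, 0, 0, 0.1], [1, 0, 0, 0, 0.14], [1, 0, 0, 0, 0.16], [1, 0, 0, 0, 0.18]]]'

```text
time_s: 7.77
tcp_pos: [0.5618, 0.0736, 0.1855]
ee_rot: [[-0.346, -0.938, -0.002], [-0.938, 0.346, -0.0], [0.001, 0.002, -1.0]]
wrist_force: [-6.1, 1.6, 3.2]
gripper_width: 0.52
```

```bash
python3 m.py
```

```text
7.77 div 53.03 mz -0.195 j6 0.013 F [-6.1  1.6  3.2] [0.5618 0.0736]
```

>>> play_rows --targets '[[[1, 0, 0, 0, 0.01], [1, 0, 0, 0, 0.02], [1, 0, 0, 0, 0.03]]]'

```text
time_s: 8.02
tcp_pos: [0.5619, 0.0736, 0.1855]
ee_rot: [[-0.319, -0.948, -0.002], [-0.948, 0.319, 0.0], [0.001, 0.002, -1.0]]
wrist_force: [-3.9, 1.9, 3.8]
gripper_width: 0.521
```

```bash
python3 m.py
```

```text
8.02 div 53.50 mz -0.158 j6 0.087 F [-3.9  1.9  3.8] [0.5619 0.0736]
```

>>> play_rows --targets '[[[1, 0, 0, 0, 0.01], [1, 0, 0, 0, 0.02], [1, 0, 0, 0, 0.03]]]'

```text
time_s: 8.27
tcp_pos: [0.5619, 0.0736, 0.1855]
ee_rot: [[-0.29, -0.957, -0.002], [-0.957, 0.29, -0.0], [0.001, 0.002, -1.0]]
wrist_force: [-5.1, 2.1, 3.4]
gripper_width: 0.524
```

```bash
python3 m.py
```

```text
8.27 div 53.98 mz -0.156 j6 0.072 F [-5.1  2.1  3.4] [0.5619 0.0736]
```

Free-running torque is mz ≈ -0.155 ± 0.03, a clear baseline. Now feeling forward in half-division steps.

>>> play_rows --targets '[[[1, 0, 0, 0, 0.01], [1, 0, 0, 0, 0.02], [1, 0, 0, 0, 0.03]]]'

```text
time_s: 8.52
tcp_pos: [0.5619, 0.0736, 0.1855]
ee_rot: [[-0.261, -0.965, -0.002], [-0.965, 0.261, -0.0], [0.001, 0.002, -1.0]]
wrist_force: [-4.4, 1.1, 3.2]
gripper_width: 0.522
```

```bash
python3 m.py
```

```text
8.52 div 54.46 mz -0.168 j6 0.058 F [-4.4  1.1  3.2] [0.5619 0.0736]
```

>>> play_rows --targets '[[[1, 0, 0, 0, 0.01], [1, 0, 0, 0, 0.02], [1, 0, 0, 0, 0.03]]]'

```text
time_s: 8.77
tcp_pos: [0.5619, 0.0736, 0.1855]
ee_rot: [[-0.232, -0.973, -0.002], [-0.973, 0.232, -0.0], [0.0, 0.002, -1.0]]
wrist_force: [-5.0, 2.0, 3.5]
gripper_width: 0.524
```

```bash
python3 m.py
```

```text
8.77 div 54.93 mz -0.101 j6 0.067 F [-5.   2.   3.5] [0.5619 0.0736]
```

>>> play_rows --targets '[[[1, 0, 0, 0, 0.01], [1, 0, 0, 0, 0.02], [1, 0, 0, 0, 0.03]]]'

```text
time_s: 9.02
tcp_pos: [0.562, 0.0736, 0.1855]
ee_rot: [[-0.203, -0.979, -0.002], [-0.979, 0.203, -0.0], [0.0, 0.002, -1.0]]
wrist_force: [-4.0, 2.8, 2.5]
gripper_width: 0.521
```

```bash
python3 m.py
```

```text
9.02 div 55.41 mz -0.108 j6 0.074 F [-4.   2.8  2.5] [0.562  0.0736]
```

>>> play_rows --targets '[[[1, 0, 0, 0, 0.01], [1, 0, 0, 0, 0.02], [1, 0, 0, 0, 0.03]]]'

```text
time_s: 9.27
tcp_pos: [0.562, 0.0735, 0.1855]
ee_rot: [[-0.173, -0.985, -0.002], [-0.985, 0.173, -0.0], [0.0, 0.002, -1.0]]
wrist_force: [-4.0, 1.5, 2.7]
gripper_width: 0.526
```

```bash
python3 m.py
```

```text
9.27 div 55.89 mz -0.184 j6 0.083 F [-4.   1.5  2.7] [0.562  0.0735]
```

>>> play_rows --targets '[[[1, 0, 0, 0, 0.01], [1, 0, 0, 0, 0.02], [1, 0, 0, 0, 0.03]]]'

```text
time_s: 9.52
tcp_pos: [0.562, 0.0735, 0.1855]
ee_rot: [[-0.144, -0.99, -0.002], [-0.99, 0.144, -0.0], [0.0, 0.002, -1.0]]
wrist_force: [-5.3, 1.1, 3.1]
gripper_width: 0.521
```

```bash
python3 m.py
```

```text
9.52 div 56.37 mz -0.167 j6 0.081 F [-5.3  1.1  3.1] [0.562  0.0735]
```

>>> play_rows --targets '[[[1, 0, 0, 0, 0.01], [1, 0, 0, 0, 0.02], [1, 0, 0, 0, 0.03]]]'

```text
time_s: 9.77
tcp_pos: [0.562, 0.0735, 0.1855]
ee_rot: [[-0.114, -0.994, -0.002], [-0.994, 0.114, -0.0], [0.0, 0.001, -1.0]]
wrist_force: [-5.0, 1.5, 3.3]
gripper_width: 0.518
```

```bash
python3 m.py
```

```text
9.77 div 56.85 mz -0.178 j6 0.061 F [-5.   1.5  3.3] [0.562  0.0735]
```

>>> play_rows --targets '[[[1, 0, 0, 0, 0.01], [1, 0, 0, 0, 0.02], [1, 0, 0, 0, 0.03]]]'

```text
time_s: 10.02
tcp_pos: [0.562, 0.0735, 0.1855]
ee_rot: [[-0.084, -0.996, -0.001], [-0.996, 0.084, -0.0], [0.0, 0.001, -1.0]]
wrist_force: [-4.5, 1.8, 2.5]
gripper_width: 0.523
```

```bash
python3 m.py
```

```text
10.02 div 57.32 mz -0.112 j6 0.060 F [-4.5  1.8  2.5] [0.562  0.0735]
```

>>> play_rows --targets '[[[1, 0, 0, 0, 0.01], [1, 0, 0, 0, 0.02], [1, 0, 0, 0, 0.03]]]'

```text
time_s: 10.27
tcp_pos: [0.5621, 0.0735, 0.1855]
ee_rot: [[-0.054, -0.999, -0.001], [-0.999, 0.054, -0.0], [0.0, 0.001, -1.0]]
wrist_force: [-4.6, 2.6, 3.2]
gripper_width: 0.52
```

```bash
python3 m.py
```

```text
10.27 div 57.80 mz -0.178 j6 0.071 F [-4.6  2.6  3.2] [0.5621 0.0735]
```

>>> play_rows --targets '[[[1, 0, 0, 0, 0.01], [1, 0, 0, 0, 0.02], [1, 0, 0, 0, 0.03]]]'

```text
time_s: 10.52
tcp_pos: [0.5621, 0.0735, 0.1855]
ee_rot: [[-0.024, -1.0, -0.001], [-1.0, 0.024, -0.0], [0.0, 0.001, -1.0]]
wrist_force: [-5.2, 2.3, 3.1]
gripper_width: 0.523
```

```bash
python3 m.py
```

```text
10.52 div 58.28 mz -0.132 j6 0.080 F [-5.2  2.3  3.1] [0.5621 0.0735]
```

>>> play_rows --targets '[[[1, 0, 0, 0, 0.01], [1, 0, 0, 0, 0.02], [1, 0, 0, 0, 0.03]]]'

```text
time_s: 10.77
tcp_pos: [0.5621, 0.0735, 0.1855]
ee_rot: [[0.006, -1.0, -0.001], [-1.0, -0.006, -0.0], [0.0, 0.001, -1.0]]
wrist_force: [-4.9, 1.4, 3.9]
gripper_width: 0.519
```

```bash
python3 m.py
```

```text
10.77 div 58.76 mz -0.193 j6 0.087 F [-4.9  1.4  3.9] [0.5621 0.0735]
```

>>> play_rows --targets '[[[1, 0, 0, 0, 0.01], [1, 0, 0, 0, 0.02], [1, 0, 0, 0, 0.03]]]'

```text
time_s: 11.02
tcp_pos: [0.5622, 0.0735, 0.1855]
ee_rot: [[0.036, -0.999, -0.001], [-0.999, -0.036, -0.0], [0.0, 0.001, -1.0]]
wrist_force: [-4.6, 1.7, 3.1]
gripper_width: 0.521
```

```bash
python3 m.py
```

```text
11.02 div 59.24 mz -0.174 j6 0.072 F [-4.6  1.7  3.1] [0.5622 0.0735]
```

>>> play_rows --targets '[[[1, 0, 0, 0, 0.01], [1, 0, 0, 0, 0.02], [1, 0, 0, 0, 0.03]]]'

```text
time_s: 11.27
tcp_pos: [0.5622, 0.0735, 0.1855]
ee_rot: [[0.066, -0.998, -0.001], [-0.998, -0.066, -0.0], [0.0, 0.001, -1.0]]
wrist_force: [-4.6, 2.1, 3.3]
gripper_width: 0.524
```

```bash
python3 m.py
```

```text
11.27 div 59.72 mz -0.141 j6 0.058 F [-4.6  2.1  3.3] [0.5622 0.0735]
```

>>> play_rows --targets '[[[1, 0, 0, 0, 0.01], [1, 0, 0, 0, 0.02], [1, 0, 0, 0, 0.03]]]'

```text
time_s: 11.52
tcp_pos: [0.5622, 0.0735, 0.1855]
ee_rot: [[0.096, -0.995, -0.001], [-0.995, -0.096, -0.0], [0.0, 0.001, -1.0]]
wrist_force: [-4.8, 2.0, 3.7]
gripper_width: 0.519
```

```bash
python3 m.py
```

```text
11.52 div 60.19 mz -0.142 j6 0.066 F [-4.8  2.   3.7] [0.5622 0.0735]
```

>>> play_rows --targets '[[[1, 0, 0, 0, 0.01], [1, 0, 0, 0, 0.02], [1, 0, 0, 0, 0.03]]]'

```text
time_s: 11.77
tcp_pos: [0.5622, 0.0735, 0.1855]
ee_rot: [[0.126, -0.992, -0.001], [-0.992, -0.126, -0.0], [-0.0, 0.001, -1.0]]
wrist_force: [-4.8, 2.0, 3.5]
gripper_width: 0.523
```

```bash
python3 m.py
```

```text
11.77 div 60.67 mz -0.130 j6 0.074 F [-4.8  2.   3.5] [0.5622 0.0735]
```

>>> play_rows --targets '[[[1, 0, 0, 0, 0.01], [1, 0, 0, 0, 0.02], [1, 0, 0, 0, 0.03]]]'

```text
time_s: 12.02
tcp_pos: [0.5623, 0.0735, 0.1855]
ee_rot: [[0.156, -0.988, -0.001], [-0.988, -0.156, -0.0], [-0.0, 0.001, -1.0]]
wrist_force: [-4.0, 2.1, 3.3]
gripper_width: 0.524
```

```bash
python3 m.py
```

```text
12.02 div 61.15 mz -0.176 j6 0.088 F [-4.   2.1  3.3] [0.5623 0.0735]
```

>>> play_rows --targets '[[[1, 0, 0, 0, 0.01], [1, 0, 0, 0, 0.02], [1, 0, 0, 0, 0.03]]]'

```text
time_s: 12.27
tcp_pos: [0.5623, 0.0735, 0.1855]
ee_rot: [[0.185, -0.983, -0.001], [-0.983, -0.185, -0.0], [-0.0, 0.001, -1.0]]
wrist_force: [-4.8, 2.9, 3.1]
gripper_width: 0.522
```

```bash
python3 m.py
```

```text
12.27 div 61.63 mz -0.173 j6 0.082 F [-4.8  2.9  3.1] [0.5623 0.0735]
```

>>> play_rows --targets '[[[1, 0, 0, 0, 0.01], [1, 0, 0, 0, 0.02], [1, 0, 0, 0, 0.03]]]'

```text
time_s: 12.52
tcp_pos: [0.5623, 0.0735, 0.1855]
ee_rot: [[0.215, -0.977, -0.001], [-0.977, -0.215, -0.0], [-0.0, 0.001, -1.0]]
wrist_force: [-6.3, 2.3, 4.2]
gripper_width: 0.523
```

```bash
python3 m.py
```

```text
12.52 div 62.10 mz -0.138 j6 0.062 F [-6.3  2.3  4.2] [0.5623 0.0735]
```

>>> play_rows --targets '[[[1, 0, 0, 0, 0.01], [1, 0, 0, 0, 0.02], [1, 0, 0, 0, 0.03]]]'

```text
time_s: 12.77
tcp_pos: [0.5623, 0.0735, 0.1855]
ee_rot: [[0.244, -0.97, -0.001], [-0.97, -0.244, -0.0], [-0.0, 0.001, -1.0]]
wrist_force: [-3.9, 1.2, 2.8]
gripper_width: 0.522
```

```bash
python3 m.py
```

```text
12.77 div 62.58 mz -0.150 j6 0.062 F [-3.9  1.2  2.8] [0.5623 0.0735]
```

>>> play_rows --targets '[[[1, 0, 0, 0, 0.01], [1, 0, 0, 0, 0.02], [1, 0, 0, 0, 0.03]]]'

```text
time_s: 13.02
tcp_pos: [0.5624, 0.0736, 0.1855]
ee_rot: [[0.273, -0.962, -0.001], [-0.962, -0.273, -0.0], [-0.0, 0.001, -1.0]]
wrist_force: [-5.0, 1.7, 3.5]
gripper_width: 0.518
```

```bash
python3 m.py
```

```text
13.02 div 63.06 mz -0.194 j6 0.071 F [-5.   1.7  3.5] [0.5624 0.0736]
```

>>> play_rows --targets '[[[1, 0, 0, 0, 0.01], [1, 0, 0, 0, 0.02], [1, 0, 0, 0, 0.03]]]'

```text
time_s: 13.27
tcp_pos: [0.5624, 0.0736, 0.1855]
ee_rot: [[0.302, -0.953, -0.001], [-0.953, -0.302, -0.0], [-0.0, 0.001, -1.0]]
wrist_force: [-4.2, 2.0, 3.3]
gripper_width: 0.523
```

```bash
python3 m.py
```

```text
13.27 div 63.54 mz -0.121 j6 0.080 F [-4.2  2.   3.3] [0.5624 0.0736]
```

>>> play_rows --targets '[[[1, 0, 0, 0, 0.01], [1, 0, 0, 0, 0.02], [1, 0, 0, 0, 0.03]]]'

```text
time_s: 13.52
tcp_pos: [0.5624, 0.0736, 0.1855]
ee_rot: [[0.33, -0.944, -0.001], [-0.944, -0.33, -0.0], [-0.0, 0.001, -1.0]]
wrist_force: [-3.9, 1.6, 2.6]
gripper_width: 0.521
```

```bash
python3 m.py
```

```text
13.52 div 64.02 mz -0.134 j6 0.087 F [-3.9  1.6  2.6] [0.5624 0.0736]
```

>>> play_rows --targets '[[[1, 0, 0, 0, 0.01], [1, 0, 0, 0, 0.02], [1, 0, 0, 0, 0.03]]]'

```text
time_s: 13.77
tcp_pos: [0.5624, 0.0736, 0.1855]
ee_rot: [[0.359, -0.934, -0.001], [-0.934, -0.359, -0.0], [-0.0, 0.001, -1.0]]
wrist_force: [-4.6, 1.5, 3.0]
gripper_width: 0.519
```

```bash
python3 m.py
```

```text
13.77 div 64.49 mz -0.136 j6 0.074 F [-4.6  1.5  3. ] [0.5624 0.0736]
```

>>> play_rows --targets '[[[1, 0, 0, 0, 0.01], [1, 0, 0, 0, 0.02], [1, 0, 0, 0, 0.03]]]'

```text
time_s: 14.02
tcp_pos: [0.5625, 0.0735, 0.1855]
ee_rot: [[0.386, -0.922, -0.001], [-0.922, -0.386, -0.0], [-0.0, 0.001, -1.0]]
wrist_force: [-4.7, 2.4, 2.6]
gripper_width: 0.523
```

```bash
python3 m.py
```

```text
14.02 div 64.97 mz -0.082 j6 0.058 F [-4.7  2.4  2.6] [0.5625 0.0735]
```

>>> play_rows --targets '[[[1, 0, 0, 0, 0.01], [1, 0, 0, 0, 0.02], [1, 0, 0, 0, 0.03]]]'

```text
time_s: 14.27
tcp_pos: [0.5625, 0.0736, 0.1855]
ee_rot: [[0.414, -0.91, -0.0], [-0.91, -0.414, -0.0], [-0.0, 0.0, -1.0]]
wrist_force: [-5.4, 2.1, 2.0]
gripper_width: 0.524
```

```bash
python3 m.py
```

```text
14.27 div 65.45 mz -0.176 j6 0.068 F [-5.4  2.1  2. ] [0.5625 0.0736]
```

>>> play_rows --targets '[[[1, 0, 0, 0, 0.01], [1, 0, 0, 0, 0.02], [1, 0, 0, 0, 0.03]]]'

```text
time_s: 14.52
tcp_pos: [0.5625, 0.0736, 0.1855]
ee_rot: [[0.441, -0.897, -0.001], [-0.897, -0.441, -0.0], [-0.0, 0.001, -1.0]]
wrist_force: [-4.9, 2.5, 3.3]
gripper_width: 0.519
```

```bash
python3 m.py
```

```text
14.52 div 65.93 mz -0.183 j6 0.076 F [-4.9  2.5  3.3] [0.5625 0.0736]
```

>>> play_rows --targets '[[[1, 0, 0, 0, 0.01], [1, 0, 0, 0, 0.02], [1, 0, 0, 0, 0.03]]]'

```text
time_s: 14.77
tcp_pos: [0.5625, 0.0736, 0.1855]
ee_rot: [[0.468, -0.884, -0.0], [-0.884, -0.468, 0.0], [-0.0, 0.0, -1.0]]
wrist_force: [-4.0, 1.6, 3.0]
gripper_width: 0.524
```

```bash
python3 m.py
```

```text
14.77 div 66.41 mz -0.207 j6 0.085 F [-4.   1.6  3. ] [0.5625 0.0736]
```

>>> play_rows --targets '[[[1, 0, 0, 0, 0.01], [1, 0, 0, 0, 0.02], [1, 0, 0, 0, 0.03]]]'

```text
time_s: 15.02
tcp_pos: [0.5625, 0.0736, 0.1855]
ee_rot: [[0.494, -0.869, -0.0], [-0.869, -0.494, 0.0], [-0.0, 0.0, -1.0]]
wrist_force: [-4.8, 1.7, 2.6]
gripper_width: 0.524
```

```bash
python3 m.py
```

```text
15.02 div 66.88 mz -0.206 j6 0.083 F [-4.8  1.7  2.6] [0.5625 0.0736]
```

>>> play_rows --targets '[[[1, 0, 0, 0, 0.01], [1, 0, 0, 0, 0.02], [1, 0, 0, 0, 0.03]]]'

```text
time_s: 15.27
tcp_pos: [0.5626, 0.0736, 0.1855]
ee_rot: [[0.52, -0.854, -0.0], [-0.854, -0.52, 0.0], [-0.0, 0.0, -1.0]]
wrist_force: [-4.7, 1.9, 2.9]
gripper_width: 0.52
```

```bash
python3 m.py
```

```text
15.27 div 67.36 mz -0.101 j6 0.064 F [-4.7  1.9  2.9] [0.5626 0.0736]
```

>>> play_rows --targets '[[[1, 0, 0, 0, 0.01], [1, 0, 0, 0, 0.02], [1, 0, 0, 0, 0.03]]]'

```text
time_s: 15.52
tcp_pos: [0.5626, 0.0736, 0.1855]
ee_rot: [[0.545, -0.838, -0.0], [-0.838, -0.545, 0.0], [-0.0, 0.0, -1.0]]
wrist_force: [-5.0, 2.6, 3.2]
gripper_width: 0.521
```

```bash
python3 m.py
```

```text
15.52 div 67.84 mz -0.129 j6 0.064 F [-5.   2.6  3.2] [0.5626 0.0736]
```

>>> play_rows --targets '[[[1, 0, 0, 0, 0.01], [1, 0, 0, 0, 0.02], [1, 0, 0, 0, 0.03]]]'

```text
time_s: 15.77
tcp_pos: [0.5626, 0.0737, 0.1855]
ee_rot: [[0.57, -0.821, -0.0], [-0.821, -0.57, 0.0], [-0.0, 0.0, -1.0]]
wrist_force: [-4.9, 2.6, 4.1]
gripper_width: 0.521
```

```bash
python3 m.py
```

```text
15.77 div 68.32 mz -0.219 j6 0.073 F [-4.9  2.6  4.1] [0.5626 0.0737]
```

>>> play_rows --targets '[[[1, 0, 0, 0, 0.01], [1, 0, 0, 0, 0.02], [1, 0, 0, 0, 0.03]]]'

```text
time_s: 16.02
tcp_pos: [0.5626, 0.0736, 0.1855]
ee_rot: [[0.595, -0.804, -0.0], [-0.804, -0.595, 0.0], [-0.0, 0.0, -1.0]]
wrist_force: [-4.0, 2.0, 2.8]
gripper_width: 0.522
```

```bash
python3 m.py; python3 look.py w5
```

```text
16.02 div 68.79 mz -0.122 j6 0.080 F [-4.   2.   2.8] [0.5626 0.0736]
16.0167 [0.56259732 0.07364877 0.18550512] [-4.   2.   2.8] [ 0.641  1.397 -0.122] yaw -53.51 j6 12.7
red px [339.05357143 233.29464286] 224 rad 0.035989635583527 reading 69.03342659914401
```

>>> play_rows --targets '[[[1, 0, 0, 0, 0.01], [1, 0, 0, 0, 0.02], [1, 0, 0, 0, 0.03]]]'

```text
time_s: 16.32
tcp_pos: [0.5626, 0.0737, 0.1855]
ee_rot: [[0.619, -0.786, -0.0], [-0.786, -0.619, 0.0], [-0.0, 0.0, -1.0]]
wrist_force: [-4.4, 1.7, 2.6]
gripper_width: 0.523
```

```bash
python3 m.py
```

```text
16.32 div 69.27 mz -0.158 j6 0.089 F [-4.4  1.7  2.6] [0.5626 0.0737]
```

>>> play_rows --targets '[[[1, 0, 0, 0, 0.01], [1, 0, 0, 0, 0.02], [1, 0, 0, 0, 0.03]]]'

```text
time_s: 16.57
tcp_pos: [0.5627, 0.0737, 0.1855]
ee_rot: [[0.642, -0.767, -0.0], [-0.767, -0.642, 0.0], [-0.0, -0.0, -1.0]]
wrist_force: [-4.5, 2.5, 3.0]
gripper_width: 0.524
```

```bash
python3 m.py
```

```text
16.57 div 69.75 mz -0.126 j6 0.057 F [-4.5  2.5  3. ] [0.5627 0.0737]
```

>>> play_rows --targets '[[[1, 0, 0, 0, 0.01], [1, 0, 0, 0, 0.02], [1, 0, 0, 0, 0.03]]]'

```text
time_s: 16.82
tcp_pos: [0.5627, 0.0737, 0.1855]
ee_rot: [[0.665, -0.747, 0.0], [-0.747, -0.665, 0.0], [-0.0, -0.0, -1.0]]
wrist_force: [-4.3, 2.0, 2.8]
gripper_width: 0.525
```

```bash
python3 m.py
```

```text
16.82 div 70.23 mz -0.071 j6 0.001 F [-4.3  2.   2.8] [0.5627 0.0737]
```

No slip: the camera reads 69.0 and the yaw 68.8. mz and j6 have just started to drop, so the pull-in may be starting. Continuing carefully.

>>> play_rows --targets '[[[1, 0, 0, 0, 0.01], [1, 0, 0, 0, 0.02], [1, 0, 0, 0, 0.03]]]'

```text
time_s: 17.07
tcp_pos: [0.5627, 0.0737, 0.1855]
ee_rot: [[0.687, -0.727, 0.0], [-0.727, -0.687, 0.0], [-0.0, -0.0, -1.0]]
wrist_force: [-4.1, 1.7, 3.1]
gripper_width: 0.523
```

```bash
python3 m.py
```

```text
17.07 div 70.71 mz -0.029 j6 -0.067 F [-4.1  1.7  3.1] [0.5627 0.0737]
```

>>> play_rows --targets '[[[1, 0, 0, 0, 0.01], [1, 0, 0, 0, 0.02], [1, 0, 0, 0, 0.03]]]'

```text
time_s: 17.32
tcp_pos: [0.5627, 0.0737, 0.1855]
ee_rot: [[0.709, -0.705, 0.0], [-0.705, -0.709, 0.0], [-0.0, -0.0, -1.0]]
wrist_force: [-3.3, 2.0, 2.8]
gripper_width: 0.52
```

```bash
python3 m.py
```

```text
17.32 div 71.20 mz 0.081 j6 -0.132 F [-3.3  2.   2.8] [0.5627 0.0737]
```

>>> play_rows --targets '[[[1, 0, 0, 0, 0.01], [1, 0, 0, 0, 0.02], [1, 0, 0, 0, 0.03]]]'

```text
time_s: 17.57
tcp_pos: [0.5628, 0.0737, 0.1855]
ee_rot: [[0.73, -0.684, 0.0], [-0.684, -0.73, 0.0], [0.0, -0.0, -1.0]]
wrist_force: [-5.5, 2.9, 2.6]
gripper_width: 0.525
```

```bash
python3 m.py
```

```text
17.57 div 71.67 mz 0.022 j6 -0.071 F [-5.5  2.9  2.6] [0.5628 0.0737]
```

>>> play_rows --targets '[[[1, 0, 0, 0, 0.01], [1, 0, 0, 0, 0.02], [1, 0, 0, 0, 0.03]]]'

```text
time_s: 17.82
tcp_pos: [0.5627, 0.0737, 0.1855]
ee_rot: [[0.749, -0.662, 0.0], [-0.662, -0.749, 0.0], [-0.0, -0.0, -1.0]]
wrist_force: [-3.9, 3.2, 2.8]
gripper_width: 0.519
```

```bash
python3 m.py
```

```text
17.82 div 72.14 mz -0.121 j6 0.062 F [-3.9  3.2  2.8] [0.5627 0.0737]
```

The pull-in is clear between 69.9 and 71.9, and torque is now back to free-running (play). Moving in finer steps toward the catch.

>>> play_rows --targets '[[[1, 0, 0, 0, 0.01], [1, 0, 0, 0, 0.02], [1, 0, 0, 0, 0.02]]]'

```text
time_s: 18.07
tcp_pos: [0.5628, 0.0737, 0.1855]
ee_rot: [[0.762, -0.647, 0.0], [-0.647, -0.762, 0.0], [-0.0, -0.0, -1.0]]
wrist_force: [-4.2, 4.5, 2.2]
gripper_width: 0.522
```

```bash
python3 m.py
```

```text
18.07 div 72.45 mz -0.007 j6 0.092 F [-4.2  4.5  2.2] [0.5628 0.0737]
```

>>> play_rows --targets '[[[1, 0, 0, 0, 0.01], [1, 0, 0, 0, 0.02], [1, 0, 0, 0, 0.02]]]'

```text
time_s: 18.32
tcp_pos: [0.5628, 0.0738, 0.1855]
ee_rot: [[0.775, -0.632, 0.0], [-0.632, -0.775, 0.0], [-0.0, -0.0, -1.0]]
wrist_force: [-4.1, 2.6, 3.3]
gripper_width: 0.521
```

```bash
python3 m.py
```

```text
18.32 div 72.77 mz -0.003 j6 0.103 F [-4.1  2.6  3.3] [0.5628 0.0738]
```

>>> play_rows --targets '[[[1, 0, 0, 0, 0.01], [1, 0, 0, 0, 0.02], [1, 0, 0, 0, 0.02]]]'

```text
time_s: 18.57
tcp_pos: [0.5628, 0.0738, 0.1855]
ee_rot: [[0.787, -0.617, 0.0], [-0.617, -0.787, 0.001], [-0.0, -0.001, -1.0]]
wrist_force: [-3.5, 3.1, 3.5]
gripper_width: 0.523
```

```bash
python3 m.py
```

```text
18.57 div 73.07 mz -0.391 j6 0.421 F [-3.5  3.1  3.5] [0.5628 0.0738]
```

Catch found: torque jumped to -0.39 at 73.1, against -0.155 running freely. One short hold to confirm, then let go.

>>> play_rows --targets '[[[1, 0, 0, 0, 0], [1, 0, 0, 0, 0]]]'

```text
time_s: 18.73
tcp_pos: [0.5628, 0.0738, 0.1855]
ee_rot: [[0.787, -0.617, 0.0], [-0.617, -0.787, 0.001], [-0.0, -0.001, -1.0]]
wrist_force: [-3.7, 3.7, 2.7]
gripper_width: 0.519
```

```bash
python3 m.py; python3 look.py w6
```

```text
18.73 div 73.07 mz -0.382 j6 0.364 F [-3.7  3.7  2.7] [0.5628 0.0738]
18.7333 [0.56277724 0.07379459 0.18547455] [-3.7  3.7  2.7] [ 0.8    1.312 -0.382] yaw -38.13 j6 28.1
red px [339.21818182 233.59545455] 220 rad 0.03597954118830607 reading 73.31460497778403
```

The catch holds at 73.1–73.3 (0.38 N m static), with no slip. I'll open and rise straight up.

>>> play_rows --targets '[[[0, 0, 0, 0, 0], [0, 0, 0, 0, 0], [0, 0, 0, 0, 0], [0, 0, 0, 0, 0], [0, 0, 0, 0, 0]]]'

```text
time_s: 19.2
tcp_pos: [0.5631, 0.0734, 0.1856]
ee_rot: [[0.787, -0.617, 0.001], [-0.617, -0.787, -0.0], [0.001, -0.0, -1.0]]
wrist_force: [0.1, -0.4, -0.7]
gripper_width: 0.816
```

>>> play_rows --targets '[[[0, 0, 0, 0, 0], [0, 0, 0, 0.01, 0], [0, 0, 0, 0.03, 0], [0, 0, 0, 0.06, 0], [0, 0, 0, 0.09, 0]]]'

```text
time_s: 19.62
tcp_pos: [0.5624, 0.0733, 0.2768]
ee_rot: [[0.787, -0.617, -0.001], [-0.617, -0.787, -0.001], [-0.0, 0.001, -1.0]]
wrist_force: [0.3, 0.1, 0.2]
gripper_width: 0.998
```

>>> play_rows --targets '[[[1, 0, -0.02, 0.02, -0.12], [1, 0, -0.04, 0.02, -0.24], [1, 0, -0.06, 0.02, -0.36], [1, 0, -0.06, 0.02, -0.36], [1, 0, -0.06, 0.02, -0.36]]]'

```text
time_s: 20.03
tcp_pos: [0.5627, 0.0128, 0.2964]
ee_rot: [[0.519, -0.855, 0.001], [-0.855, -0.519, 0.0], [0.0, -0.001, -1.0]]
wrist_force: [-0.2, 0.1, 0.2]
gripper_width: 0.708
```

```bash
python3 m.py;python3 - <<'E'
from h import *
s=sense();print(s["tcp_pos"],np.degrees(np.arctan2(s["ee_rot"][1,0],s["ee_rot"][0,0])),s["gripper_width"])
c=get_calibration("wrist");np.save("pics/c7.npy",c,allow_pickle=True);cv2.imwrite("pics/w7.png",capture("wrist"))
for p in[(.562,.0743,.163),(.584,-.091,.188),(.5,-.09,.178)]:print(proj("wrist",p,c))
E
```

```text
20.03 div 67.35 mz 0.002 j6 -0.065 F [-0.2  0.1  0.2] [0.5627 0.0128]
[0.56270869 0.01283256 0.29635933] -58.721651906353394 0.7084561992801794
(np.float64(250.01361082656322), np.float64(258.81171464973085))
(np.float64(329.53517389411667), np.float64(90.77835277955234))
(np.float64(408.5788257152609), np.float64(148.85721937290074))
```

View pics/w7.png

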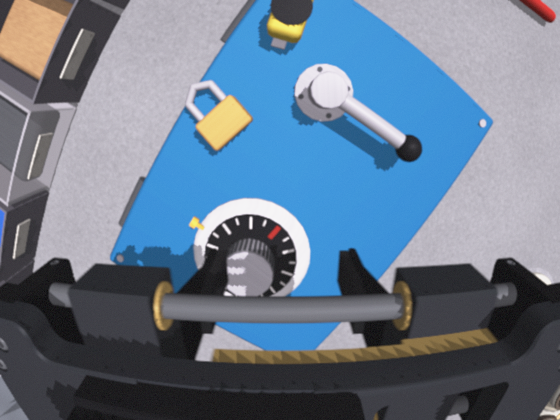

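The dial is clear of the gripper: red tick at (273,232), hub top at (330,88), ball at (408,148), index at (196,223). Now measuring the handle and the reading, and planning the push arc.

Run:
```python
from h import *
c=np.load("pics/c7.npy",allow_pickle=True).item();im=cv2.imread("pics/w7.png");hsv=cv2.cvtColor(im,cv2.COLOR_BGR2HSV)
r=blob(hsv,(0,120,90),(12,255,255),(200,200,320,280));R=ray("wrist",r[0],.163,c);print("red",r[:2],reading(R,np.array([.562,.0743]),np.radians(-2.2)))
b=blob(hsv,(0,0,0),(180,255,60),(390,125,430,170));B=ray("wrist",b[0],.178,c);print("ball",b[:2],B)
g=cv2.inRange(hsv,(0,0,185),(180,40,255));H=ray("wrist",(330,88),.188,c);print("hub",H)
th=np.arctan2(*(B-H)[:2][::-1]);print("bar deg",np.degrees(th)%360,"len",np.hypot(*(B-H)[:2]))
hub=np.array([.584,-.091]);th0=np.radians(179);r_,d=.047,.017
prev=None
for k in range(0,15):
    f=.1*k-.1;t=th0+f;p=hub+r_*np.array([np.cos(t),np.sin(t)])-d*np.array([-np.sin(t),np.cos(t)])
    print(round(f,2),p.round(4),None if prev is None else (p-prev).round(4));prev=p
```

```text
red (array([273.92941176, 232.03529412]), np.int32(85)) 73.20494082324689
ball (array([409.21012658, 149.29620253]), np.int32(395)) [ 0.49928807 -0.09002399  0.178     ]
hub [ 0.58485148 -0.09306117  0.188     ]
bar deg 177.9670667356664 len 0.08561729545213115
-0.1 [ 0.5393 -0.0686] None
0.0 [ 0.5373 -0.0732] [-0.002  -0.0046]
0.1 [ 0.5358 -0.0779] [-0.0015 -0.0048]
0.2 [ 0.5347 -0.0828] [-0.0011 -0.0049]
0.3 [ 0.5341 -0.0878] [-0.0006 -0.005 ]
0.4 [ 0.5341 -0.0928] [-0.0001 -0.005 ]
0.5 [ 0.5345 -0.0978] [ 0.0004 -0.005 ]
0.6 [ 0.5354 -0.1027] [ 0.0009 -0.0049]
0.7 [ 0.5368 -0.1075] [ 0.0014 -0.0048]
0.8 [ 0.5387 -0.1121] [ 0.0019 -0.0046]
0.9 [ 0.541  -0.1165] [ 0.0023 -0.0044]
1.0 [ 0.5438 -0.1207] [ 0.0028 -0.0042]
1.1 [ 0.5469 -0.1245] [ 0.0032 -0.0039]
1.2 [ 0.5505 -0.1281] [ 0.0035 -0.0035]
1.3 [ 0.5543 -0.1312] [ 0.0039 -0.0032]
```

Dial reads 73.2 after release. Shutting the fingers, then moving to the +y side of the bar and lowering to lid +11 mm.

>>> play_rows --targets '[[[1, -0.006, -0.012, 0, -0.113], [1, -0.012, -0.024, 0, -0.226], [1, -0.018, -0.036, 0, -0.339], [1, -0.024, -0.048, 0, -0.452], [1, -0.025, -0.058, 0, -0.565]]]'

```text
time_s: 20.5
tcp_pos: [0.5371, -0.0442, 0.2958]
ee_rot: [[-0.022, -1.0, -0.0], [-1.0, 0.022, 0.0], [-0.0, 0.0, -1.0]]
wrist_force: [0.6, -0.1, 0.4]
gripper_width: 0.28
```

>>> play_rows --targets '[[[1, 0, 0, 0, 0], [1, 0, 0, 0, 0], [1, 0, 0, 0, 0], [1, 0, 0, 0, 0], [1, 0, 0, 0, 0]]]'

```text
time_s: 20.92
tcp_pos: [0.5379, -0.0438, 0.2954]
ee_rot: [[-0.017, -1.0, -0.0], [-1.0, 0.017, 0.0], [-0.0, 0.0, -1.0]]
wrist_force: [-0.0, -0.1, -0.3]
gripper_width: 0.015
```

>>> play_rows --targets '[[[1, 0, 0, -0.01, 0], [1, 0, 0, -0.02, 0], [1, 0, 0, -0.03, 0], [1, 0, 0, -0.04, 0], [1, 0, 0, -0.05, 0]]]'

```text
time_s: 21.33
tcp_pos: [0.5373, -0.0445, 0.2439]
ee_rot: [[-0.019, -1.0, -0.001], [-1.0, 0.019, -0.0], [0.0, 0.001, -1.0]]
wrist_force: [-0.5, -0.3, 0.6]
gripper_width: 0.006
```

>>> play_rows --targets '[[[1, 0, 0, -0.015, 0], [1, 0, 0, -0.03, 0], [1, 0, 0, -0.045, 0], [1, 0, 0, -0.06, 0], [1, 0, 0, -0.067, 0]]]'

```text
time_s: 21.75
tcp_pos: [0.5363, -0.0446, 0.1757]
ee_rot: [[-0.019, -1.0, -0.004], [-1.0, 0.019, -0.0], [0.0, 0.004, -1.0]]
wrist_force: [-0.7, -0.8, 0.9]
gripper_width: 0.004
```

Run:
```python
from h import *
s=sense();print(s["time_s"],s["tcp_pos"],np.degrees(np.arctan2(s["ee_rot"][1,0],s["ee_rot"][0,0])),s["gripper_width"],s["wrist_force"],s["joints"].round(1))
cv2.imwrite("pics/w8.png",capture("wrist"))
```

```text
21.75 [ 0.53627853 -0.04464343  0.17574332] -91.11409096638728 0.0041553315082012215 [-0.65275435 -0.76251293  0.88731671] [ 12.5  17.  -16.9  -0.  -56.3 -13.6]
```

View pics/w8.png

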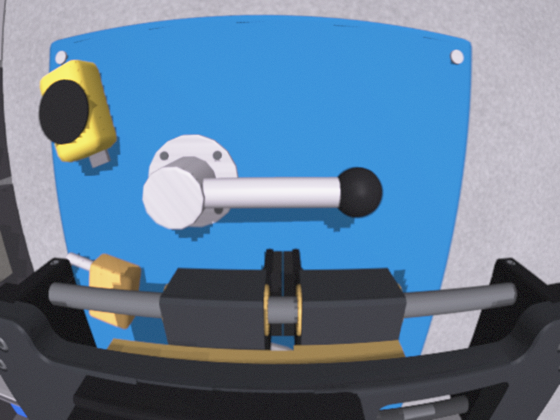

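The shut fingers are at (282,280), beside the bar and midway between hub (180,195) and ball (358,192), with nothing else near. Approaching slowly.

>>> play_rows --targets '[[[1, 0, -0.005, 0.002, 0], [1, 0, -0.01, 0.002, 0], [1, 0, -0.015, 0.002, 0], [1, 0, -0.018, 0.002, 0], [1, 0, -0.02, 0.002, 0]]]'

```text
time_s: 22.22
tcp_pos: [0.538, -0.0651, 0.1813]
ee_rot: [[-0.02, -1.0, 0.001], [-1.0, 0.02, 0.0], [-0.0, -0.001, -1.0]]
wrist_force: [0.2, 0.1, -0.1]
gripper_width: 0.007
```

>>> play_rows --targets '[[[1, 0, -0.001, 0, 0], [1, 0, -0.002, 0, 0], [1, 0, -0.003, 0, 0], [1, 0, -0.004, 0, 0], [1, 0, -0.005, 0, 0]]]'

```text
time_s: 22.63
tcp_pos: [0.5377, -0.0694, 0.1805]
ee_rot: [[-0.019, -1.0, -0.0], [-1.0, 0.019, 0.0], [-0.0, 0.0, -1.0]]
wrist_force: [-0.3, -0.0, 0.0]
gripper_width: 0.003
```

>>> play_rows --targets '[[[1, 0, -0.001, 0, 0], [1, 0, -0.002, 0, 0], [1, 0, -0.003, 0, 0], [1, 0, -0.004, 0, 0]]]'

```text
time_s: 22.97
tcp_pos: [0.5377, -0.0735, 0.1805]
ee_rot: [[-0.019, -1.0, -0.0], [-1.0, 0.019, -0.0], [0.0, 0.0, -1.0]]
wrist_force: [0.0, 0.3, 0.2]
gripper_width: 0.006
```

>>> play_rows --targets '[[[1, 0, -0.001, 0, 0], [1, 0, -0.002, 0, 0], [1, 0, -0.003, 0, 0], [1, 0, -0.004, 0, 0]]]'

```text
time_s: 23.3
tcp_pos: [0.5375, -0.0763, 0.1805]
ee_rot: [[-0.019, -1.0, -0.0], [-1.0, 0.019, 0.002], [-0.002, 0.0, -1.0]]
wrist_force: [-1.7, 6.3, 1.7]
gripper_width: 0.002
```

Contact at 6 N, as expected for 0.25 N m at 47 mm. Swinging gently with small arc steps and watching the force.

>>> play_rows --targets '[[[1, -0.0005, -0.0015, 0, 0.03], [1, -0.001, -0.0032, 0, 0.065], [1, -0.0015, -0.0048, 0, 0.1]]]'

```text
time_s: 23.55
tcp_pos: [0.536, -0.0811, 0.1805]
ee_rot: [[0.083, -0.997, -0.0], [-0.997, -0.083, 0.002], [-0.002, -0.0, -1.0]]
wrist_force: [-1.7, 5.1, 1.1]
gripper_width: 0.004
```

>>> play_rows --targets '[[[1, -0.0004, -0.0015, 0, 0.03], [1, -0.0008, -0.0032, 0, 0.065], [1, -0.0011, -0.0049, 0, 0.1]]]'

```text
time_s: 23.8
tcp_pos: [0.535, -0.086, 0.1805]
ee_rot: [[0.182, -0.983, 0.0], [-0.983, -0.182, 0.002], [-0.002, -0.0, -1.0]]
wrist_force: [-1.3, 5.7, 1.8]
gripper_width: 0.007
```

>>> play_rows --targets '[[[1, -0.0002, -0.0015, 0, 0.03], [1, -0.0004, -0.0032, 0, 0.065], [1, -0.0006, -0.005, 0, 0.1]]]'

```text
time_s: 24.05
tcp_pos: [0.5345, -0.091, 0.1805]
ee_rot: [[0.279, -0.96, 0.0], [-0.96, -0.279, 0.002], [-0.002, -0.001, -1.0]]
wrist_force: [-0.3, 5.9, 1.1]
gripper_width: 0.005
```

The force stays at 5–6 N well past 0.1 rad, so the bolt is unlocked. Continuing.

>>> play_rows --targets '[[[1, 0, -0.0017, 0, 0.033], [1, 0, -0.0034, 0, 0.067], [1, -0.0001, -0.005, 0, 0.1], [1, 0.0001, -0.0075, 0, 0.15], [1, 0.0003, -0.01, 0, 0.2]]]'

```text
time_s: 24.47
tcp_pos: [0.5349, -0.1008, 0.1805]
ee_rot: [[0.465, -0.885, 0.001], [-0.885, -0.465, 0.002], [-0.002, -0.001, -1.0]]
wrist_force: [0.1, 7.0, 0.6]
gripper_width: 0.003
```

>>> play_rows --targets '[[[1, 0.0004, -0.0025, 0, 0.05], [1, 0.0009, -0.0049, 0, 0.1], [1, 0.0015, -0.0073, 0, 0.15], [1, 0.0023, -0.0097, 0, 0.2]]]'

```text
time_s: 24.8
tcp_pos: [0.5373, -0.1104, 0.1805]
ee_rot: [[0.632, -0.775, 0.001], [-0.775, -0.632, 0.002], [-0.001, -0.002, -1.0]]
wrist_force: [-0.9, 8.0, 1.1]
gripper_width: 0.0
```

>>> play_rows --targets '[[[1, 0.0009, -0.0023, 0, 0.05], [1, 0.0019, -0.0046, 0, 0.1], [1, 0.003, -0.0068, 0, 0.15], [1, 0.0042, -0.009, 0, 0.2]]]'

```text
time_s: 25.13
tcp_pos: [0.5409, -0.1196, 0.1804]
ee_rot: [[0.773, -0.634, -0.001], [-0.634, -0.773, 0.002], [-0.002, -0.001, -1.0]]
wrist_force: [-1.6, 6.1, 1.7]
gripper_width: 0.006
```

Run:
```python
from h import *
s=sense();print(s["time_s"],s["tcp_pos"],s["wrist_force"])
c=get_calibration("wrist");im=capture("wrist");cv2.imwrite("pics/w9.png",im)
for t in np.radians([180,220,230,240,250,255]):print(np.degrees(t),proj("wrist",(.5845+.084*np.cos(t),-.092+.084*np.sin(t),.178),c))
```

```text
25.1333 [ 0.54085856 -0.11958434  0.18035184] [-1.6192787   6.06966898  1.73560279]
180.0 (np.float64(290.3755064088842), np.float64(348.5285391606996))
220.0 (np.float64(347.4690693168051), np.float64(276.42474006922345))
230.0 (np.float64(352.5599343976289), np.float64(251.2170972828678))
239.99999999999997 (np.float64(352.6338261200922), np.float64(224.13569821691848))
250.00000000000003 (np.float64(347.15949089315177), np.float64(196.0802581206457))
255.00000000000003 (np.float64(342.23656775552365), np.float64(182.04059224563616))
```

View pics/w9.png

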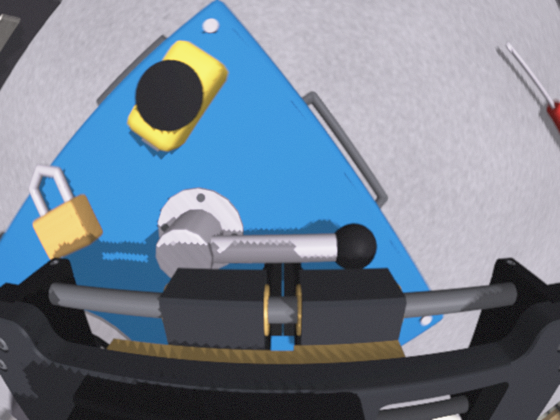

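The ball is at (356,246), so the bar is at about 232° with the stop at about 249°; 0.3 rad remains. Force is still about 6 N.

>>> play_rows --targets '[[[1, 0.0014, -0.0021, 0, 0.05], [1, 0.0028, -0.0041, 0, 0.1], [1, 0.0044, -0.006, 0, 0.15], [1, 0.006, -0.0079, 0, 0.2]]]'

```text
time_s: 25.52
tcp_pos: [0.5463, -0.1278, 0.1802]
ee_rot: [[0.884, -0.468, -0.003], [-0.468, -0.884, 0.002], [-0.003, -0.0, -1.0]]
wrist_force: [-2.8, 5.1, 0.6]
gripper_width: 0.005
```

>>> play_rows --targets '[[[1, 0.0009, -0.0009, 0, 0.025], [1, 0.0018, -0.0018, 0, 0.05]]]'

```text
time_s: 25.68
tcp_pos: [0.5479, -0.1297, 0.1801]
ee_rot: [[0.905, -0.425, -0.003], [-0.425, -0.905, 0.001], [-0.003, -0.0, -1.0]]
wrist_force: [-3.0, 5.0, 1.9]
gripper_width: 0.005
```

>>> play_rows --targets '[[[1, 0.0009, -0.0009, 0, 0.025], [1, 0.0018, -0.0018, 0, 0.05]]]'

```text
time_s: 25.85
tcp_pos: [0.5496, -0.1315, 0.1801]
ee_rot: [[0.925, -0.379, -0.003], [-0.379, -0.925, 0.001], [-0.004, -0.0, -1.0]]
wrist_force: [-2.8, 5.2, 1.4]
gripper_width: 0.008
```

>>> play_rows --targets '[[[1, 0.001, -0.0008, 0, 0.02], [1, 0.0019, -0.0016, 0, 0.04]]]'

```text
time_s: 26.02
tcp_pos: [0.5505, -0.1328, 0.1799]
ee_rot: [[0.94, -0.342, -0.006], [-0.342, -0.94, 0.002], [-0.006, -0.0, -1.0]]
wrist_force: [-6.9, 8.0, 4.4]
gripper_width: 0.007
```

>>> play_rows --targets '[[[1, 0.001, -0.0006, 0, 0.015], [1, 0.0019, -0.0012, 0, 0.03]]]'

```text
time_s: 26.18
tcp_pos: [0.5505, -0.1332, 0.1798]
ee_rot: [[0.949, -0.315, -0.01], [-0.315, -0.949, 0.004], [-0.011, -0.0, -1.0]]
wrist_force: [-11.1, 11.2, 8.4]
gripper_width: 0.006
```

Run:
```python
from h import *
s=sense();print(s["time_s"],s["tcp_pos"],s["wrist_force"])
c=get_calibration("wrist");im=capture("wrist");cv2.imwrite("pics/w10.png",im);hsv=cv2.cvtColor(im,cv2.COLOR_BGR2HSV)
b=blob(hsv,(0,0,0),(180,255,60),(325,200,385,285));B=ray("wrist",b[0],.178,c);v=B[:2]-[.5845,-.092];print(b[:2],B,np.degrees(np.arctan2(v[1],v[0]))%360,np.hypot(*v))
```

```text
26.1833 [ 0.5504613  -0.13324987  0.17979798] [-11.11688373  11.15885177   8.4319096 ]
(array([353.77472767, 260.86797386]), np.int32(2295)) [ 0.54902415 -0.17050187  0.178     ] 245.6812702702296 0.08614569216727082
```

Force rose to about 18 N with no further motion, so it's at the cushioned stop. Backing straight off, rising, and checking from a clear view.

>>> play_rows --targets '[[[1, -0.004, 0.0015, 0, 0], [1, -0.012, 0.0045, 0, 0], [1, -0.02, 0.0075, 0, 0], [1, -0.03, 0.011, 0, 0], [1, -0.03, 0.011, 0.01, 0]]]'

```text
time_s: 26.65
tcp_pos: [0.5214, -0.1238, 0.189]
ee_rot: [[0.949, -0.315, -0.005], [-0.315, -0.949, 0.001], [-0.005, 0.001, -1.0]]
wrist_force: [-0.7, 0.2, -0.2]
gripper_width: 0.008
```

>>> play_rows --targets '[[[1, 0, 0, 0.03, 0], [1, 0, 0, 0.06, 0], [1, -0.02, 0.01, 0.09, 0], [1, -0.04, 0.02, 0.1, 0], [1, -0.06, 0.02, 0.1, 0]]]'

```text
time_s: 27.07
tcp_pos: [0.4661, -0.1037, 0.2951]
ee_rot: [[0.95, -0.313, 0.009], [-0.313, -0.95, -0.0], [0.009, -0.002, -1.0]]
wrist_force: [-0.9, -0.1, -0.4]
gripper_width: 0.006
```

>>> play_rows --targets '[[[1, -0.02, 0, 0, 0], [1, -0.04, 0, 0, 0], [1, -0.04, 0, 0, 0], [1, -0.04, 0, 0, 0]]]'

```text
time_s: 27.4
tcp_pos: [0.4245, -0.1044, 0.292]
ee_rot: [[0.949, -0.314, 0.003], [-0.314, -0.949, -0.0], [0.003, -0.001, -1.0]]
wrist_force: [-0.0, -0.1, -0.6]
gripper_width: 0.008
```

Run:
```python
from h import *
s=sense();print(s["time_s"],s["tcp_pos"],s["wrist_force"])
c=get_calibration("wrist");im=capture("wrist");cv2.imwrite("pics/w11.png",im);np.save("pics/c11.npy",c,allow_pickle=True)
t=np.radians(249);print(proj("wrist",(.5845,-.092,.188),c),proj("wrist",(.5845+.084*np.cos(t),-.092+.084*np.sin(t),.178),c))
```

```text
27.4 [ 0.42449476 -0.10442548  0.29200072] [-0.00385012 -0.13022782 -0.59624777]
(np.float64(202.42668560339158), np.float64(32.86253916023793)) (np.float64(311.30945913871483), np.float64(37.59381073486938))
```

View pics/w11.png

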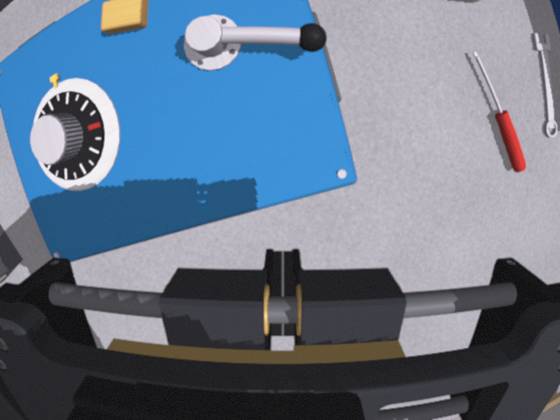

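The handle now lies with hub at (203,33) and ball at (313,37), where 249° predicts (311,38); padlock, dial and red tick (95,127) are visible and undisturbed. Measuring the angle and the dial.

Run:
```python
from h import *
c=np.load("pics/c11.npy",allow_pickle=True).item();im=cv2.imread("pics/w11.png");hsv=cv2.cvtColor(im,cv2.COLOR_BGR2HSV)
b=blob(hsv,(0,0,0),(180,255,60),(295,18,332,55));B=ray("wrist",b[0],.178,c);H=ray("wrist",(203,33.5),.188,c);print(b[:2],B,H)
for h in(H[:2],np.array([.5845,-.092])):
    v=B[:2]-h;a=np.degrees(np.arctan2(v[1],v[0]))%360;print("bar",a,np.hypot(*v),"joint",np.radians(a-177.7))
r=blob(hsv,(0,120,90),(12,255,255),(60,90,120,180));R=ray("wrist",r[0],.163,c);print("dial",r[:2],R,reading(R,np.array([.562,.0743]),np.radians(-2.2)))
# top view before/after for other objects
a=cv2.imread("pics/top0.png");t=capture("top");cv2.imwrite("pics/top1.png",t)
for n,(x,y,w,h) in dict(padlock=(264,152,26,26),tape=(298,160,24,18)).items():
    for I in(a,t):
        hs=cv2.cvtColor(I,cv2.COLOR_BGR2HSV);q=blob(hs,(15,100,90),(35,255,255),(x,y,x+w,y+h));print(n,q[0],q[1])
p=np.array([.5845,-.092]);
hs=cv2.cvtColor(t,cv2.COLOR_BGR2HSV);q=blob(hs,(0,0,0),(180,255,60),(290,180,325,222));Q=ray("top",q[0],.178);v=Q[:2]-p;print("top ball",q[:2],Q,np.degrees(np.arctan2(v[1],v[0]))%360,np.hypot(*v))
```

```text
(array([311.74270073,  37.25729927]), np.int32(548)) [ 0.55456977 -0.17083806  0.178     ] [ 0.58381121 -0.09226194  0.188     ]
bar 249.58767758174866 0.0838407301852607 joint 1.2546766654136294
bar 249.21114228890556 0.08432827969261053 joint 1.2481048848035563
dial (array([ 93.72972973, 125.56756757]), np.int32(74)) [0.55717021 0.03880773 0.163     ] 73.45855372488597
padlock [275.33628319 169.95575221] 113
padlock [275.26956522 170.0173913 ] 115
tape [304.92105263 171.10526316] 38
tape [304.92105263 171.10526316] 38
top ball (array([321.24242424, 196.75757576]), np.int32(33)) [ 0.55496415 -0.1705914   0.178     ] 249.40301316695053 0.08395816591798821
```

The handle is at 1.25 (two views agree), the dial at 73.3, nothing else has moved, and the arm is clear. Handing in.

```bash
python3 -c "
from station import *
print(finish_job())"
```

```text
the job is handed in; nothing more can be done
None
```

The chest is unlocked and I've handed the job in at 27.5 s. No verdict is reported.

- **Dial:** I turned it right from about 56.6 to 30 (camera 30.2, wrist rotation 29.95). Turning left by feel, it pulled itself on from about 70 to 72. It then caught at about 73, where resistance rose from 0.15 to 0.38 N m, and I stopped there. The knob never slipped in the grip.
- **Handle:** With shut fingers I pushed the bar at 5–8 N to its cushioned stop. The push rose to about 18 N at the stop, under the 25 N limit, and I backed off.
- **Last checks:**
  - The handle reads 1.25 rad in both the wrist and top views.
  - The dial reads about 73.2–73.5.
  - The padlock and tape measure have not moved.
  - The arm was clear and the wrist force about zero.
- **One reading disagreed:** while the fingers were still on the bar, a partly hidden view gave about 1.19 rad. The two clear views taken afterwards gave 1.25.
- **Not measured:** I did not compare the items on the counter before and after, but the arm never came near them.
- **Picture count:** I viewed 10 pictures, as budgeted.

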